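# Close up the bur chest

### The job

Close up the little wooden bur chest on the jeweller's bench, pushing with the fingertips: first push both of its open drawers fully home (either one first), and only then fold the open lid down until it is flat on the chest, gently, without slamming it. Do not lift, tip or shove the chest out of its place, leave the jar, third-hand stand, bur stand and pocket scale where they are, and take the hand clear at the end.

Things in the scene. Friction and masses are not known exactly. Their poses are not given: they have to be found in the camera images.
- chest: Loose wooden chest, about 2.5 kg on rubber feet, 150 (x) by 220 (y) by 90 mm high without the lid. Origin: centre of its underside. x points from drawer front to hinge side, y to its left, z up. The drawer front, plane x = -75, faces the robot, turned up to 0.3 rad. Two drawers lie side by side under an open top tray (rim at z = 90) which the lid covers.
- left_drawer (a joint): How far the left drawer (chest +y side) stands out, in m along chest -x: 0 is fully home, at most 0.07; starts 0.03 to 0.055. Sliding friction about 1 N, stays where it is left, no latch, hard stop at 0.
- right_drawer (a joint): The same for the right drawer (chest -y side).
- left_drawer_face (a point): Centre of the left drawer's flat outer front, which is 93 wide (y) and 42 mm high (z 13 to 55 in the chest frame); moves with the drawer. Axes as the chest's. Home: (-75, 53, 34) mm in the chest frame. A dark flat finger mark is on the front; there is no handle.
- right_drawer_face (a point): The same for the right drawer; home: (-75, -53, 34) mm in the chest frame.
- lid (a joint): Lid angle in rad: 0 is shut flat on the rim, 1.57 upright; starts 1.2 to 1.5, limits 0 and 1.65. Stiff friction hinge (about 0.25 N m, so about 2 to 4 N at the free edge): it stays at whatever angle it is left.
- lid_hinge (a point): Middle of the lid's hinge line, which runs along chest y on the far rim at (75, 0, 90.5) mm in the chest frame; lies on the lid's underside. Axes turn with the lid.
- lid_edge (a point): Middle of the lid's free edge, on its outer (upper when shut) face. The lid is a plain board 150 long from the hinge, 220 wide, 10 mm thick, no handle. Open, its outer face looks away from the robot: to shut it, push that face towards the robot and down. Axes turn with the lid: -x from hinge to free edge, z out of the outer face.
- jar: Bystander: white screw-top jar with a red cap, 60 across, 75 mm high, beside the chest. Origin: centre of its underside.
- third_hand: Bystander: third-hand stand, round black weighted base 60 across, 36 high, with a steel post and ball to 91 high and an arm that reaches 78 mm along its -x. Origin: centre of its underside.
- bur_stand: Bystander: white block 45 by 100 by 22 with steel burs standing in it, 48 mm high in all. Origin: centre of its underside.
- scale: Bystander: black pocket scale lying with its cover folded flat open, 75 by 150 by 20 mm in all. Origin: centre of its underside.

How it is judged:
On the way, in this order (a step that is already met when the one before it is completed fails the run):
1. both drawers are fully home while the lid is still open (value of joint each of left_drawer, right_drawer below 0.004 m and value of joint lid above 0.5 rad), for 0.1 s.
2. the lid is folded down flat (value of joint lid below 0.03 rad and value of joint each of left_drawer, right_drawer below 0.004 m), for 0.2 s.
At the end, for the whole second after the job is handed in: Both drawers within 4 mm of home, the lid within 0.03 rad of shut, the chest upright, at rest and within 30 mm of where it stood, each bystander within 20 mm of where it stood (all of step 2 and distance of chest from where it was at the start of the episode below 0.03 m and angle between chest's own z axis and vertical below 0.05 rad and linear speed of chest below 0.01 m/s and distance of each of jar, third_hand, bur_stand, scale from where it was at the start of the episode below 0.02 m); the robot touches nothing.
It fails at once if the chest is shoved more than 30 mm (distance of chest from where it was at the start of the episode above 0.03 m).
It fails at once if the chest is lifted or tipped (height (world z) of chest above 0.012 m or angle between chest's own z axis and vertical above 0.12 rad).
It fails at once if the lid is folded down before both drawers are home (value of joint lid below 0.5 rad and value of joint any of left_drawer, right_drawer above 0.008 m).
It fails at once if the lid is slammed (faster than 3 rad/s) (velocity of joint lid below -3 rad/s).
It fails at once if the jar, third-hand stand, bur stand or scale is moved more than 20 mm or tipped over (distance of any of jar, third_hand, bur_stand, scale from where it was at the start of the episode above 0.02 m or angle between any of jar, third_hand, bur_stand, scale's own z axis and vertical above 0.4 rad).
It also fails if it takes over 61 s, if anything falls off the work surface, if the arm or the gripper's body presses on something with over 40 N, if the wrist force passes 120 N, or if a joint passes its speed limit or range.

### The arm

A 6-joint arm with a two-finger parallel gripper is mounted at the origin on the work surface. World frame = base frame: x ahead of the robot, y to its left, z up, the work surface at z = 0. Lengths are in m, angles in rad, forces in N, time in s.
With the tool pointing down it reaches from about 0.3 to 0.85 m from the base axis. Payload 5.4 kg.
Tool frame: the origin (TCP) lies between the finger pads; the fingertips stand 22 mm ahead of it and the grasp point (between the pads) lies 3 mm ahead of it; z points along the fingers, y is the line along which they close (so a half turn about z gives the same grasp; the last joint's range is limited). The gripper opens to 85 mm and grips with 20 to 120 N. Pads are 22 mm wide; open, the fingers measure 114 mm over their backs; the gripper's body (76 mm by 85 mm) begins 54 mm behind the grasp point. The pads swing forward as they close: fully open they stand 13 mm farther back than shut.
Start: joints at [-1.403, 0.158, 1.597, -0, 1.386, -0.21], TCP at [0.212, -0.534, 0.253] pointing down, gripper open.
Joint ranges: [-2.91, 2.91], [-0.94, 2.29], [0.18, 2.7], [-1.29, 4.43], [0.17, 2.64], [-3, 3]. Speed limits (rad/s): [2.57, 2.57, 3.14, 3.14, 3.14, 3.14].

### API

Orientations are given as [roll, pitch, yaw] about the fixed x, y, z axes, in that order (R = Rz(yaw) Ry(pitch) Rx(roll)).
In Python, from workcell import env gives the robot as it stands.
- The arm moves only by the shell command python3 -m jog 'ROWS' [FORCE]. ROWS is JSON, one flat list of numbers, 5 for each row, row after row: the shift along the tool's x, y, z in units of 0.5 m (1.0 is 0.5 m), then the turn about the tool's z in units of 90 degrees (1.0 is 90 degrees), then the closure, from -1 (fully open) to 1 (shut). A call has 1 to 10 rows; each row shifts and turns the commanded pose from where the row before left it, along the tool's axes as they then stand; what a row does not reach is not made up. A row lasts 1/12 s, in which the tool goes at most 41.7 mm and 7.16 degrees, less where a joint would pass 70% of its speed; a pose out of reach is approached as far as the arm can. A call with a number of a shift or a turn outside -1 to 1 is refused whole. A call with a gripper value outside its range is refused whole. The fingers move at their own pace and stop on an object; FORCE is the grip in N (left out, the last holds). Time passes only in rows, so rows that do not move let the fingers close. It gives the time, the measured TCP pose, the force, the opening and the grip force at its end, in the units of the state.
- env.get_state(): the state, without advancing time (a new reading comes with each control period).
- env.snapshot(name): name is "scene" or "top" or "wrist"; returns the picture (480x640x3 uint8, blue, green, red); there is no depth.
- env.get_calibration(name): a dict with "fx", "fy", "cx", "cy" (pixels), "camera_from_world" (4x4, takes a point from world to camera coordinates); the wrist camera has in their place "hand_eye" (4x4, takes a point from camera to tool coordinates, whose origin is the TCP and whose axes are the flange's). Camera axes: x right, y down, z forward; pixel columns grow to the right and rows downward; lengths in m; the calibration is good to about 2 mm. A picture is of the moment at which its call begins: read the wrist's pose just before it. get_calibration takes no time and is no camera call.
- env.job_done(): hands the job in; it is judged then, once.
Trained networks look in the newest picture that a camera, given by its name, has taken for a name from the list of things; names that differ only in an ending like _2 or _b are one class to them, and where a whole thing is asked for, a point or a joint stands for the part that bears it (a point fixed in the world has none). Each returns a list of dicts, best first, with "confidence" (0 to 1); they miss things now and then, are a little off and sometimes report something else, mostly with a low value. They report only what shows in the picture. A call takes as long as a camera call.
- env.cut_out(camera, target): "region" (480x640 bool, what is visible of it).
- env.pinpoint(camera, target): "at" ([x, y, z] in m, in the coordinates of the camera as it stood for that picture, good to about 4 mm: a listed point, or the origin of a listed thing).
The state is a dict: "clock": time; "joint_positions": joint angles; "joint_vel": joint speeds; "effort": joint torques, N m; "ee_pos": TCP position; "ee_rot": TCP orientation; "contact_force": force on the tool from outside, world axes, zero at the start; "torque": the same for the moment, N m; "grip_width": opening from 0.0 (shut) to 1.0 (fully open); "grip_force": force on a finger pad.
Only numpy, scipy, OpenCV 4.12 (cv2) and the standard library are available. Lean on these libraries where they do the work, as an engineer would, in place of code of your own. Each camera call takes 0.05 s, during which the arm holds its last target. There are 200 camera calls.

## Working session

There is one attempt and no reset: what is moved stays moved. The work goes in short steps, Python scripts to look and compute and a shell command to move; the robot and the scene stay as the last step left them, time stands still between calls to the robot, and variables do not carry over. Pictures are saved under pics/ and viewed, at most 10 in all, crops included, and the job is handed in when it is done.

```bash
mkdir -p pics; ls
cat > h.py <<'E'
import numpy as np, cv2
from workcell import env
from scipy.spatial.transform import Rotation as R
def cam_T(n):
    c=env.get_calibration(n)
    if 'camera_from_world' in c: return np.linalg.inv(np.array(c['camera_from_world']))
    s=env.get_state(); T=np.eye(4); T[:3,:3]=R.from_euler('xyz',s['ee_rot']).as_matrix(); T[:3,3]=s['ee_pos']
    return T@np.array(c['hand_eye'])
def find(n,t,k=2):
    T=cam_T(n); return [(round(d['confidence'],2),np.round((T@np.r_[d['at'],1])[:3],4)) for d in env.pinpoint(n,t)[:k]]
E
python3 - <<'E'
from h import *
for n in ['scene','top']:
    im=env.snapshot(n); cv2.imwrite(f'pics/{n}0.png',im)
    for t in ['chest','left_drawer_face','right_drawer_face','lid_hinge','lid_edge','jar','third_hand','bur_stand','scale']:
        print(n,t,find(n,t))
s=env.get_state(); print(s)
E
```

```text
pics
scene chest [(0.67, array([ 0.6365, -0.0168,  0.0016]))]
scene left_drawer_face [(0.79, array([0.5266, 0.0676, 0.0302]))]
scene right_drawer_face [(0.56, array([ 0.5183, -0.0368,  0.0324]))]
scene lid_hinge [(0.68, array([ 0.7109, -0.0416,  0.096 ]))]
scene lid_edge [(0.78, array([ 0.6637, -0.027 ,  0.2361]))]
scene jar [(0.81, array([ 0.673 ,  0.1719, -0.001 ]))]
scene third_hand [(0.65, array([ 0.5851, -0.2242,  0.0057]))]
scene bur_stand [(0.7, array([0.7102, 0.2907, 0.001 ]))]
scene scale [(0.97, array([ 0.4992, -0.3054,  0.0024]))]
top chest [(0.75, array([ 0.6373, -0.0226, -0.0025]))]
top left_drawer_face [(0.71, array([0.5241, 0.0685, 0.0321]))]
top right_drawer_face [(0.76, array([ 0.5184, -0.0381,  0.0354]))]
top lid_hinge [(0.7, array([ 0.706 , -0.0397,  0.0921]))]
top lid_edge [(0.62, array([ 0.6693, -0.0317,  0.2363]))]
top jar [(0.74, array([0.6757, 0.175 , 0.0033]))]
top third_hand [(0.75, array([ 0.5838, -0.2184, -0.0049])), (0.65, array([ 0.7098, -0.0404,  0.0942]))]
top bur_stand [(0.64, array([ 0.7115,  0.2951, -0.0012]))]
top scale [(0.84, array([ 0.5018, -0.3054,  0.0035]))]
{'clock': 1.0, 'joint_positions': array([-1.40309039e+00,  1.58440364e-01,  1.59699131e+00, -2.63331640e-05,
        1.38622290e+00, -2.10085859e-01]), 'joint_vel': array([-0.0009679 ,  0.00132738,  0.00032571,  0.00016845, -0.00168121,
       -0.00081999]), 'effort': array([ 1.36120361e-03, -3.96017253e+01, -3.31704104e+01, -1.58020825e-04,
        5.52426245e-04,  7.21034155e-06]), 'ee_pos': array([ 0.21207674, -0.53443698,  0.2532808 ]), 'ee_rot': array([-3.14152669e+00,  1.24022730e-05,  3.77796626e-01]), 'contact_force': array([0.20963686, 0.41312797, 0.52512006]), 'torque': array([ 0.00343695,  0.03072396, -0.00191692]), 'grip_force': 0.0, 'grip_width': 1.0029432933940037}
```

View pics/scene0.png

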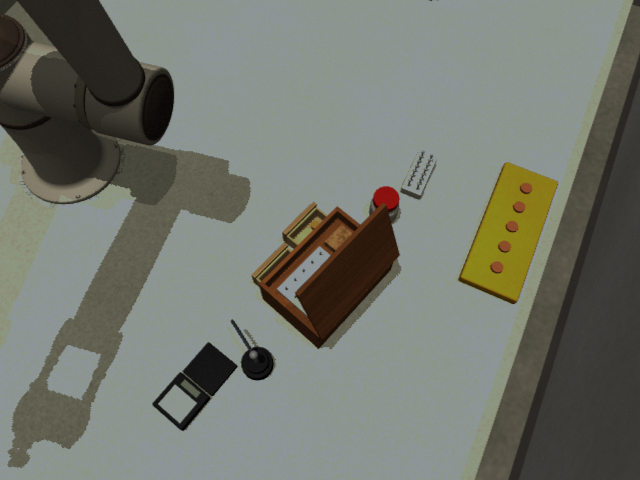

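View pics/top0.png

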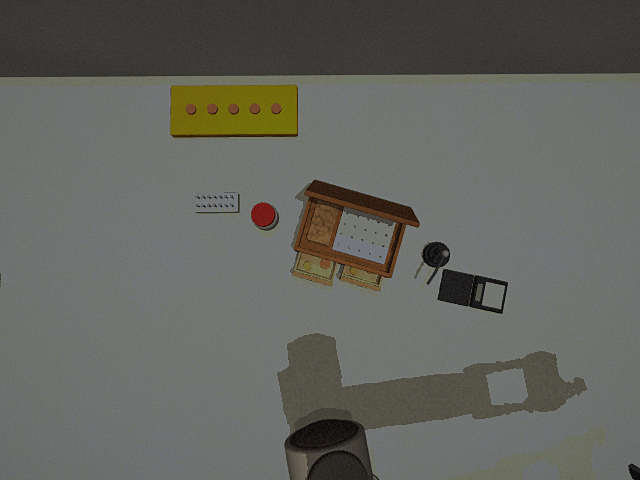

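The scene view shows the chest at about (325,270) with its lid up and both drawers out towards the robot. In the top view the chest is at about (350,235) and the drawer fronts are at (313,278) and (360,285). The jar is at (264,215), the third hand at (436,255) and the scale at (473,290), which agrees with the networks. From this, chest yaw is about -0.28, lid about 1.2 rad, and the drawers stand out about 57 and 35 mm.

```bash
python3 -m jog '[0,0,0,0.07,1, 0,0,0,0.07,1, 0,0,0,0.07,1, 0,0,0,0.07,1, 0,0,0,0.07,1, 0,0,0,0.07,1, 0.01,-0.08,0,0,1, 0.01,-0.08,0,0,1, 0.01,-0.08,0,0,1, 0.01,-0.08,0,0,1]'
python3 -m jog '[0.01,-0.08,0,0,1, 0.01,-0.08,0,0,1, 0.01,-0.08,0,0,1, 0.01,-0.08,0,0,1, 0.01,-0.08,0,0,1, 0.01,-0.08,0,0,1, 0.01,-0.08,0,0,1, 0.01,-0.08,0,0,1, 0.01,-0.08,0,0,1,0.01,-0.08,0,0,1]'
```

```text
clock: 1.83
ee_pos: [0.2761, -0.3848, 0.2531]
ee_rot: [-3.141, -0.0, -0.283]
contact_force: [1.1, -0.3, 0.6]
grip_width: 0.0
grip_force: 0.0
clock: 2.67
ee_pos: [0.4356, -0.014, 0.2537]
ee_rot: [3.141, -0.001, -0.282]
contact_force: [0.4, -0.3, 0.4]
grip_width: -0.002
grip_force: 0.0
```

```bash
cat >> h.py <<'E'
def measure(show=False):
    P={}
    for n in ['scene','top']:
        env.snapshot(n)
        for t in ['chest','lid_hinge','left_drawer_face','right_drawer_face','lid_edge']:
            f=find(n,t,1)
            if f: P.setdefault(t,[]).append(f[0][1])
    return {k:np.round(np.mean(v,0),4) for k,v in P.items()}
C0=np.array([.637,-.020]); YAW=-.28
def chest(p): p=np.array(p); c,s=np.cos(YAW),np.sin(YAW); d=p[:2]-C0; return np.round([c*d[0]+s*d[1],-s*d[0]+c*d[1],p[2]],4)
def togo(x,y,tipz):
    "tool-axis units from present TCP to chest-frame x,y with fingertip height tipz"
    s=env.get_state(); T=R.from_euler('xyz',s['ee_rot']).as_matrix(); c,n=np.cos(YAW),np.sin(YAW)
    g=np.r_[C0+[c*x-n*y,n*x+c*y],tipz+.022]
    return np.round(T.T@(g-s['ee_pos'])/.5,3), 'turn',round((s['ee_rot'][2]-YAW)/1.5708,3)
E
python3 - <<'E'
from h import *
m=measure(); print({k:chest(v) for k,v in m.items()}); print(m)
print(togo(-.183,.053,.035)); s=env.get_state(); print(s['clock'],s['contact_force'],s['grip_width'])
E
```

```text
{'chest': array([-0.0085,  0.1582, -0.0012]), 'lid_hinge': array([0.0758, 0.0018, 0.0923]), 'left_drawer_face': array([-0.1319,  0.0534,  0.0326]), 'right_drawer_face': array([-0.1094, -0.0516,  0.0346]), 'lid_edge': array([0.0147, 0.0005, 0.116 ])}
{'chest': array([ 0.6726,  0.1344, -0.0012]), 'lid_hinge': array([ 0.7103, -0.0392,  0.0923]), 'left_drawer_face': array([0.525 , 0.0678, 0.0326]), 'right_drawer_face': array([ 0.5176, -0.0394,  0.0346]), 'lid_edge': array([ 0.6513, -0.0236,  0.116 ])}
(array([ 0.023, -0.212,  0.393]), 'turn', np.float64(-0.002))
3.2667 [0.34273677 0.36648014 0.08783958] -0.00033439276077757915
```

```bash
python3 -m jog '[0.011,-0.08,0,0,1, 0.012,-0.08,0,0,1, 0,-0.052,0.05,0,1, 0,0,0.075,0,1, 0,0,0.075,0,1, 0,0,0.075,0,1, 0,0,0.07,0,1, 0,0,0.048,0,1, 0,0,0,0,1]'
python3 - <<'E'
from h import *
s=env.get_state();print(chest(s['ee_pos']),s['contact_force'])
E
python3 -m jog '[0.02,0,0,0,1, 0.02,0,0,0,1, 0.02,0,0,0,1, 0.02,0,0,0,1, 0.02,0,0,0,1,0.02,0,0,0,1]'
```

```text
clock: 4.02
ee_pos: [0.471, 0.0825, 0.0516]
ee_rot: [3.139, 0.011, -0.283]
contact_force: [0.4, 0.3, -1.5]
grip_width: 0.002
grip_force: 0.0
[-0.1878  0.0526  0.0516] [ 0.39872479  0.25188287 -1.48812389]
clock: 4.52
ee_pos: [0.5364, 0.065, 0.06]
ee_rot: [-3.141, -0.005, -0.282]
contact_force: [-2.9, -1.2, 1.1]
grip_width: -0.001
grip_force: 0.7
```

```bash
python3 -m jog '[0.012,0,0,0,1, 0.012,0,0,0,1, 0.01,0,0,0,1, 0.01,0,0,0,1, 0.01,0,0,0,1]'
python3 -m jog '[0.006,0,0,0,1, 0.004,0,0,0,1, 0,0,0,0,1]'
python3 -c "
from h import *
s=env.get_state();print(chest(s['ee_pos']))
m=measure(); print({k:chest(v) for k,v in m.items()})"
```

```text
clock: 4.93
ee_pos: [0.5597, 0.0583, 0.0572]
ee_rot: [-3.141, -0.0, -0.282]
contact_force: [-1.5, 0.4, 1.9]
grip_width: -0.002
grip_force: 0.6
clock: 5.18
ee_pos: [0.5644, 0.0569, 0.0568]
ee_rot: [-3.142, -0.0, -0.282]
contact_force: [0.1, -0.2, -0.6]
grip_width: -0.001
grip_force: 0.0
[-0.091   0.0538  0.0568]
{'chest': array([ 0.0006,  0.0022, -0.0021]), 'lid_hinge': array([0.0738, 0.0004, 0.0922]), 'right_drawer_face': array([-0.1091, -0.0493,  0.0339]), 'lid_edge': array([-0.0531, -0.3092,  0.0034])}
```

Still sliding, with no stop yet, so I'll carry on in small steps until the force rises.

```bash
for i in 1; do python3 -m jog '[0.006,0,0,0,1, 0.004,0,0,0,1]'; done; python3 -m jog '[0.004,0,0,0,1, 0,0,0,0,1]'; python3 -m jog '[0.004,0,0,0,1, 0,0,0,0,1]'
```

```text
clock: 5.95
ee_pos: [0.5649, 0.0563, 0.0553]
ee_rot: [3.14, 0.01, -0.283]
contact_force: [-17.1, 3.8, 4.4]
grip_width: -0.001
grip_force: 0.0
clock: 6.12
ee_pos: [0.565, 0.0562, 0.054]
ee_rot: [3.14, 0.015, -0.283]
contact_force: [-14.4, 2.7, 2.2]
grip_width: -0.0
grip_force: 0.0
clock: 6.28
ee_pos: [0.5657, 0.0562, 0.0539]
ee_rot: [3.14, 0.018, -0.283]
contact_force: [-19.9, 4.5, 7.9]
grip_width: 0.0
grip_force: 0.0
```

```bash
python3 -m jog '[-0.03,0,0,0,1, -0.05,0,0,0,1, -0.06,0,0,0,1, -0.06,0,0,0,1, 0,0,0,0,1]'
python3 -c "
from h import *
s=env.get_state();print(chest(s['ee_pos']))
m=measure(); print({k:chest(v) for k,v in m.items()})
for n in ['scene','top']:
    im=env.snapshot(n); y,x=(190,230) if n=='scene' else (160,260)
    cv2.imwrite(f'pics/{n}1.png',cv2.resize(im[y:y+170,x:x+200],None,fx=3,fy=3))
"; python3 -c "
import cv2,numpy as np
cv2.imwrite('pics/c1.png',cv2.resize(np.hstack([cv2.imread('pics/scene1.png'),cv2.imread('pics/top1.png')]),(800,340)))"
```

```text
clock: 6.7
ee_pos: [0.4699, 0.084, 0.0544]
ee_rot: [3.14, 0.009, -0.28]
contact_force: [-0.8, -0.2, -0.6]
grip_width: -0.002
grip_force: 0.0
[-0.1894  0.0537  0.0544]
{'chest': array([-0.0006,  0.001 , -0.0014]), 'lid_hinge': array([0.0759, 0.0019, 0.0947]), 'left_drawer_face': array([-0.0248,  0.0255,  0.1333]), 'right_drawer_face': array([-0.1088, -0.0524,  0.0326]), 'lid_edge': array([ 0.0312, -0.0023,  0.2333])}
```

View pics/c1.png

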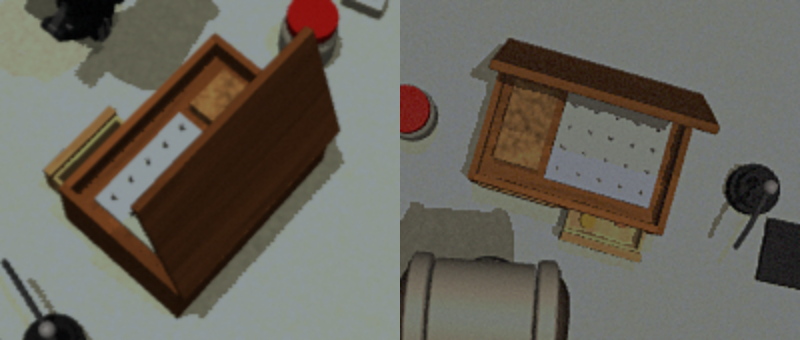

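The crop shows the left drawer front flush with the carcass (about (510,190), top view). Only the right drawer is still out (about (600,235)), and the chest has not moved. Contact at home was at TCP chest x of about -0.0905, so I'll use the same for the right drawer.

```bash
python3 -m jog '[0,0.07,0,0,1, 0,0.07,0,0,1, 0,0.072,0,0,1, 0.04,0,0,0,1, 0.04,0,0,0,1, 0.03,0,0,0,1, 0.02,0,0,0,1, 0.015,0,0,0,1]'
python3 -m jog '[0.012,0,0,0,1, 0.01,0,0,0,1, 0.01,0,0,0,1, 0.008,0,0,0,1,0,0,0,0,1]'
python3 -c "
from h import *
s=env.get_state();print(chest(s['ee_pos']))"
```

```text
clock: 8.07
ee_pos: [0.5174, -0.0402, 0.0567]
ee_rot: [3.141, 0.0, -0.282]
contact_force: [-1.0, -0.3, 1.6]
grip_width: -0.002
grip_force: 0.6
clock: 8.48
ee_pos: [0.5353, -0.0449, 0.0563]
ee_rot: [-3.141, 0.003, -0.282]
contact_force: [-3.6, -0.4, 0.4]
grip_width: -0.002
grip_force: 0.0
[-0.0909 -0.052   0.0563]
```

```bash
python3 -m jog '[0.004,0,0,0,1, 0,0,0,0,1]'; python3 -m jog '[0.004,0,0,0,1, 0.002,0,0,0,1, 0,0,0,0,1]'; python3 -c "
from h import *
s=env.get_state();print(chest(s['ee_pos']))"
```

```text
clock: 8.65
ee_pos: [0.5353, -0.0449, 0.0556]
ee_rot: [3.142, 0.007, -0.282]
contact_force: [-9.5, 0.1, 2.4]
grip_width: 0.001
grip_force: 0.0
clock: 8.9
ee_pos: [0.5354, -0.045, 0.0547]
ee_rot: [3.141, 0.014, -0.282]
contact_force: [-18.0, 2.0, 8.0]
grip_width: 0.001
grip_force: 0.0
[-0.0907 -0.0521  0.0547]
```

```bash
python3 -m jog '[-0.03,0,0,0,1, -0.05,0,0,0,1, -0.06,0,-0.02,0,1, -0.02,0,-0.07,0,1, 0,0,-0.08,0,1, 0,0,-0.08,0,1, 0,0,-0.08,0,1, 0,0,-0.08,0,1, 0,0,-0.08,0,1, 0,0,0,0,1]'
python3 -c "
from h import *
m=measure(); print({k:chest(v) for k,v in m.items()})
for t in ['chest','left_drawer_face','right_drawer_face','lid_edge']: print(t,[(c,chest(p)) for c,p in find('scene',t)])
im=env.snapshot('top'); cv2.imwrite('pics/t2.png',cv2.resize(im[160:330,260:460],None,fx=3,fy=3))
im=env.snapshot('scene'); cv2.imwrite('pics/s2.png',cv2.resize(im[190:360,230:430],None,fx=3,fy=3))
s=env.get_state();print(s['clock'],chest(s['ee_pos']),togo(.088,0,.275))
cv2.imwrite('pics/c2.png',cv2.resize(np.hstack([cv2.imread('pics/s2.png'),cv2.imread('pics/t2.png')]),(800,340)))"
```

```text
clock: 9.73
ee_pos: [0.4678, -0.0254, 0.3116]
ee_rot: [3.141, -0.018, -0.281]
contact_force: [0.1, 0.3, 1.0]
grip_width: -0.001
grip_force: 0.0
{'chest': array([0.037 , 0.0017, 0.0474]), 'lid_hinge': array([0.0759, 0.0008, 0.0932]), 'right_drawer_face': array([-0.0476,  0.0716,  0.0185]), 'lid_edge': array([ 0.0325, -0.    ,  0.2336]), 'left_drawer_face': array([-0.0807,  0.0534,  0.0329])}
chest [(0.87, array([-0.0017,  0.0024, -0.0008]))]
left_drawer_face []
right_drawer_face [(0.22, array([-0.0185,  0.1928,  0.0008]))]
lid_edge [(0.95, array([0.0301, 0.0023, 0.2365])), (0.48, array([-0.015 ,  0.3216,  0.0007]))]
10.6333 [-0.1651 -0.0521  0.3018] (array([ 0.506, -0.105,  0.01 ]), 'turn', np.float64(-0.001))
```

View pics/c2.png

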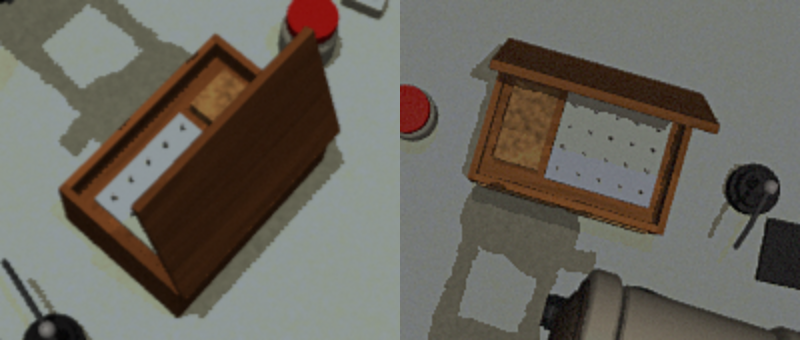

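Both drawers are flush in both views and the lid is still at about 1.2 rad, with its top edge at (310,30) in the scene crop. Next I'll go over the lid and down behind it.

```bash
python3 -m jog '[0.07,-0.02,0,0,1, 0.07,-0.02,0,0,1, 0.07,-0.02,0,0,1, 0.07,-0.02,0,0,1, 0.07,-0.02,0,0,1, 0.07,-0.005,0,0,1, 0.07,0,0,0,1, 0.016,0,0,0,1, 0,0,0,0,1]'
python3 -c "
from h import *
s=env.get_state();print(chest(s['ee_pos']),togo(.088,0,.205),togo(.06,0,.205))"
```

```text
clock: 11.38
ee_pos: [0.7229, -0.0452, 0.2993]
ee_rot: [3.141, 0.002, -0.283]
contact_force: [0.4, -0.0, -0.6]
grip_width: -0.003
grip_force: 0.0
[ 0.0895 -0.0005  0.2993] (array([-0.003, -0.001,  0.145]), 'turn', np.float64(-0.002)) (array([-0.059, -0.001,  0.145]), 'turn', np.float64(-0.002))
```

```bash
python3 -m jog '[0,0,0.05,0,1, 0,0,0.05,0,1, 0,0,0.045,0,1, 0,0,0,0,1, -0.015,0,0,0,1, -0.015,0,0,0,1, -0.012,0,0,0,1, -0.01,0,0,0,1, -0.008,0,0,0,1, -0.006,0,0,0,1]'
python3 -c "
from h import *
s=env.get_state();print(chest(s['ee_pos']));env.snapshot('scene');print([(c,chest(p)) for c,p in find('scene','lid_edge')+find('scene','chest')])"
```

```text
clock: 12.22
ee_pos: [0.6896, -0.035, 0.2302]
ee_rot: [-3.142, -0.001, -0.282]
contact_force: [1.0, -0.7, -0.1]
grip_width: 0.007
grip_force: 0.0
[5.460e-02 1.000e-04 2.302e-01]
[(0.74, array([ 0.0306, -0.0021,  0.2329])), (0.81, array([ 0.0007,  0.0002, -0.0017]))]
```

```bash
python3 -m jog '[-0.011,0,0.0045,0,1, -0.011,0,0.0045,0,1, -0.011,0,0.0045,0,1, -0.011,0,0.0045,0,1, -0.01,0,0.0065,0,1]'
python3 -c "
from h import *
s=env.get_state();print(chest(s['ee_pos']));env.snapshot('scene');print([(c,chest(p)) for c,p in find('scene','lid_edge')+find('scene','chest')])"
```

```text
clock: 12.78
ee_pos: [0.6635, -0.0275, 0.2172]
ee_rot: [-3.142, -0.001, -0.282]
contact_force: [1.2, -0.7, 2.5]
grip_width: -0.002
grip_force: 0.9
[2.750e-02 1.000e-04 2.172e-01]
[(0.58, array([-0.0005,  0.0006,  0.2201])), (0.91, array([-0.0009,  0.0034, -0.0023]))]
```

The lid is following, now at about 0.98 rad, and the chest is still. I'll continue the arc.

```bash
python3 -m jog '[-0.01,0,0.0065,0,1, -0.01,0,0.0065,0,1, -0.01,0,0.0065,0,1, -0.0085,0,0.0085,0,1, -0.0085,0,0.0085,0,1, -0.0085,0,0.0085,0,1, -0.0085,0,0.0085,0,1]'
python3 -c "
from h import *
s=env.get_state();print(chest(s['ee_pos']));env.snapshot('scene');print([(c,chest(p)) for c,p in find('scene','lid_edge')+find('scene','chest')])"
```

```text
clock: 13.52
ee_pos: [0.6327, -0.0185, 0.1897]
ee_rot: [-3.141, 0.0, -0.282]
contact_force: [1.3, 0.9, 1.7]
grip_width: 0.0
grip_force: 0.7
[-0.0046  0.0002  0.1897]
[(0.77, array([-0.0423,  0.0003,  0.1903])), (0.74, array([ 0.0738, -0.0012,  0.0926])), (0.79, array([-0.0024,  0.0029, -0.0015]))]
```

```bash
python3 -m jog '[-0.0065,0,0.010,0,1, -0.0065,0,0.010,0,1, -0.0065,0,0.010,0,1, -0.0065,0,0.010,0,1, -0.0045,0,0.011,0,1, -0.0045,0,0.011,0,1, -0.0045,0,0.011,0,1, -0.0045,0,0.011,0,1]'
python3 -c "
from h import *
s=env.get_state();print(chest(s['ee_pos']));env.snapshot('scene');print([(c,chest(p)) for c,p in find('scene','lid_edge')+find('scene','chest')])"
```

```text
clock: 14.33
ee_pos: [0.6118, -0.0125, 0.1476]
ee_rot: [-3.142, 0.0, -0.282]
contact_force: [0.9, -0.0, 1.8]
grip_width: -0.005
grip_force: 0.6
[-0.0263  0.0003  0.1476]
[(0.87, array([-0.0711,  0.0006,  0.1337])), (0.93, array([-0.0011,  0.0044,  0.0016])), (0.63, array([-0.0181,  0.1959,  0.0017]))]
```

```bash
python3 -m jog '[-0.002,0,0.011,0,1, -0.002,0,0.011,0,1, -0.002,0,0.01,0,1, -0.002,0,0.008,0,1, 0,0,0.006,0,1, 0,0,0.004,0,1, 0,0,0,0,1]'; python3 -m jog '[0,0,0.004,0,1, 0,0,0.003,0,1, 0,0,0,0,1, 0,0,0,0,1]'
```

```text
clock: 15.07
ee_pos: [0.608, -0.0115, 0.1229]
ee_rot: [3.142, 0.001, -0.282]
contact_force: [0.1, 0.1, -0.1]
grip_width: 0.002
grip_force: 0.0
clock: 15.4
ee_pos: [0.6084, -0.0115, 0.1224]
ee_rot: [3.141, 0.0, -0.282]
contact_force: [-8.1, 1.7, 15.1]
grip_width: -0.006
grip_force: 7.5
```

15 N upward at tip height 0.100 means the lid is flat on the rim. I'll lift clear and check.

```bash
python3 -m jog '[0,0,-0.02,0,1, 0,0,-0.05,0,1, 0,0,-0.08,0,1, 0,0,-0.08,0,1, 0,0,-0.08,0,1, -0.07,0,-0.02,0,1, -0.08,0,0,0,1, -0.08,0,0,0,1, -0.08,0,0,0,1, 0,0,0,0,1]'
python3 -c "
from h import *
im=env.snapshot('top'); cv2.imwrite('pics/t3.png',im[160:330,260:460])
for t in ['chest','lid_edge','left_drawer_face','right_drawer_face']: print(t,[(c,chest(p)) for c,p in find('top',t)])
im=env.snapshot('scene'); cv2.imwrite('pics/s3.png',im[190:360,230:430])
for t in ['chest','lid_edge','jar','third_hand','bur_stand','scale']: print(t,find('scene',t,1),[(c,chest(p)) for c,p in find('scene',t)])
cv2.imwrite('pics/c3.png',cv2.resize(np.hstack([cv2.imread('pics/s3.png'),cv2.imread('pics/t3.png')]),(800,340)))
print(env.get_state()['clock'])"
```

```text
clock: 16.23
ee_pos: [0.4527, 0.034, 0.2828]
ee_rot: [3.141, 0.006, -0.28]
contact_force: [0.0, 0.6, -1.0]
grip_width: 0.001
grip_force: 0.0
chest [(0.56, array([ 0.0013,  0.0004, -0.0058])), (0.47, array([-0.0546, -0.3094,  0.0042]))]
lid_edge [(0.59, array([-0.074 , -0.0033,  0.0974]))]
left_drawer_face [(0.55, array([-0.0794,  0.0566,  0.0294]))]
right_drawer_face [(0.46, array([-0.0756, -0.052 ,  0.0366]))]
chest [(0.68, array([ 0.6386, -0.0212, -0.0009]))] [(0.68, array([ 0.0019, -0.0007, -0.0009]))]
lid_edge [(0.85, array([0.5636, 0.003 , 0.1014]))] [(0.85, array([-0.0769,  0.0018,  0.1014]))]
jar [(0.86, array([0.6727, 0.171 , 0.0018]))] [(0.86, array([-0.0185,  0.1934,  0.0018]))]
third_hand [(0.94, array([ 0.5853, -0.2245,  0.0064]))] [(0.94, array([ 0.0068, -0.2108,  0.0064]))]
bur_stand [(0.92, array([0.7088, 0.2888, 0.0017]))] [(0.92, array([-0.0163,  0.3166,  0.0017]))]
scale [(0.67, array([ 4.983e-01, -3.021e-01,  1.000e-04]))] [(0.67, array([-5.530e-02, -3.094e-01,  1.000e-04])), (0.39, array([ 0.0059, -0.2065,  0.0029]))]
17.1333
```

View pics/c3.png

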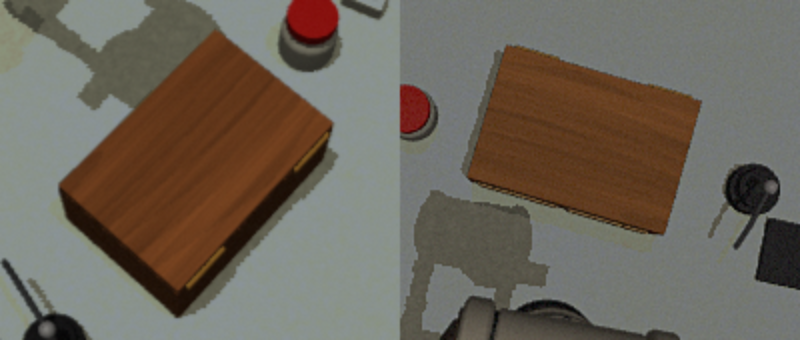

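Both views show the lid flat and the chest in place, with its corners at (60,190) and (180,315) in the scene crop. The bystanders have not moved. The left drawer reading is slightly off, so I'll check it with the wrist camera.

```bash
python3 -m jog '[-0.06,0,0,0,1, -0.06,0,0,0,1, -0.06,0,0,0,1, 0,0,0,0,1, 0,0,0,0,1]'
python3 -c "
from h import *
im=env.snapshot('wrist'); cv2.imwrite('pics/w4.png',im)
for n in ['wrist','top']:
  env.snapshot(n)
  for t in ['chest','lid_edge','left_drawer_face','right_drawer_face']: print(n,t,[(c,chest(p)) for c,p in find(n,t)])
"
```

```text
clock: 17.55
ee_pos: [0.3723, 0.057, 0.285]
ee_rot: [-3.141, -0.002, -0.281]
contact_force: [0.0, -0.2, 0.4]
grip_width: 0.002
grip_force: 0.0
wrist chest []
wrist lid_edge []
wrist left_drawer_face []
wrist right_drawer_face []
top chest [(0.79, array([ 0.0026,  0.0013, -0.0016]))]
top lid_edge [(0.95, array([-0.0718,  0.0023,  0.1009]))]
top left_drawer_face [(0.61, array([-0.079 ,  0.0553,  0.0316]))]
top right_drawer_face [(0.55, array([-0.076 , -0.0542,  0.0354]))]
```

View pics/w4.png

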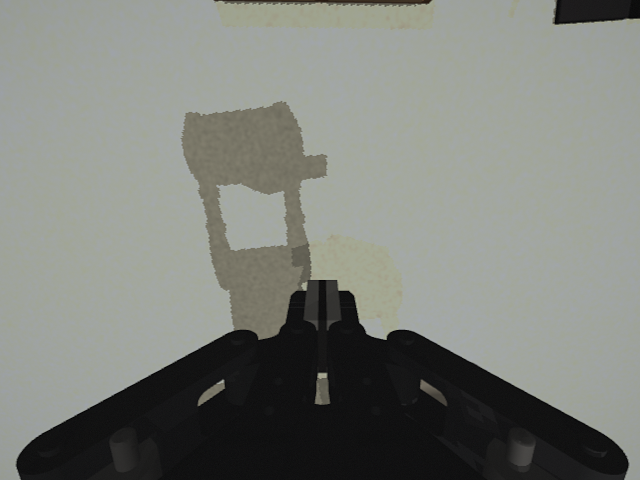

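The wrist view only shows the bottom of the chest front at (215–430, 3), so I'll move a little closer.

```bash
python3 -m jog '[0.06,0,-0.02,0,1, 0.06,0,-0.02,0,1, 0,0,0,0,1, 0,0,0,0,1]'
python3 -c "
from h import *
im=env.snapshot('wrist'); cv2.imwrite('pics/w5.png',cv2.resize(im[0:200,170:490],(800,500)))
for t in ['chest','lid_edge','left_drawer_face','right_drawer_face']: print(t,[(c,chest(p)) for c,p in find('wrist',t)])
"
```

```text
clock: 18.43
ee_pos: [0.4312, 0.0396, 0.3048]
ee_rot: [3.142, 0.001, -0.283]
contact_force: [-0.8, 0.2, 0.4]
grip_width: 0.003
grip_force: 0.0
chest []
lid_edge [(0.77, array([-0.0842,  0.0015,  0.1009]))]
left_drawer_face [(0.68, array([-0.0813,  0.0572,  0.0362]))]
right_drawer_face [(0.57, array([-0.0838, -0.0522,  0.0338]))]
```

View pics/w5.png

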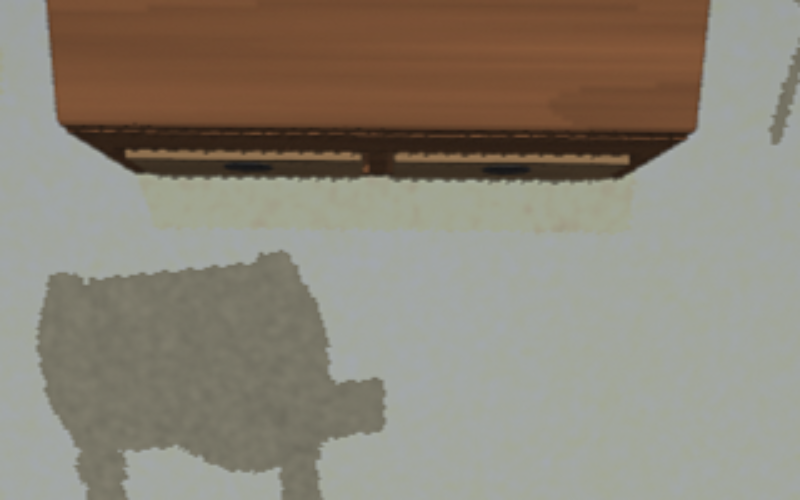

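The wrist view shows both drawer fronts equally flush under the shut lid, with light strips at (245,155) and (510,158). Nothing is touching, so I'm handing in.

```bash
python3 -c "
from workcell import env
print(env.job_done())"
```

```text
the job is handed in; nothing more can be done
None
```

I pushed both drawers home, then folded the lid down flat without slamming it. The hand is clear, the chest and bystanders haven't measurably moved, and the job is handed in; no verdict was returned.

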